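Clamp the barometer shaft on its flat

ROBOT

A 7-joint arm with a two-finger parallel gripper is mounted at the origin on the work surface. World frame = base frame: x ahead of the robot, y to its left, z up, the work surface at z = 0. Lengths are in m, angles in rad, forces in N, time in s.
With the tool pointing down it reaches from about 0.4 to 0.875 m from the base axis. Payload 19.3 kg.
Tool frame: the origin (TCP) lies at the very end of the fingers, on their centre line; the grasp point (between the pads) lies 19 mm behind it; z points along the fingers, y is the line along which they close (so a half turn about z gives the same grasp; the last joint's range is limited). The gripper opens to 85 mm and grips with 20 to 120 N. Pads are 22 mm wide; open, the fingers measure 114 mm over their backs; the gripper's body (76 mm by 85 mm) begins 54 mm behind the grasp point. The pads swing forward as they close: fully open they stand 13 mm farther back than shut.
Start: joints at [1.169, 0.521, -0.036, 1.599, 0.021, 1.021, -0.113], TCP at [0.204, -0.591, 0.231] pointing down, gripper open.
Joint ranges: [-2.91, 2.91], [-0.3, 2.13], [-1.5, 1.42], [0.17, 2.43], [-1.26, 4.41], [0.16, 1.93], [-2.52, 2.52]. Speed limits (rad/s): [1.89, 1.89, 2.39, 2.39, 3.01, 3.01, 3.01].

INTERFACE

Orientations are given as a unit quaternion [w, x, y, z].
In Python, from workcell import read_state, snapshot, camera_params, sign_off gives the robot as it stands.
- The arm moves only by the tool servo_tool, never from a script. Its argument "plan" is a list of rows, each a list of 2 entries, a list of its own where there are three numbers: the shift along the tool's x, y, z each as a share of 0.04 m, from -1 to 1, then the turn about the tool's z as a share of 6 degrees, from -1 to 1. In form: [[[dx, dy, dz], roll], ...]. A call has 1 to 12 rows; each row shifts and turns the commanded pose from where the row before left it, along the tool's axes as they then stand; what a row does not reach is not made up. A row lasts 1/8 s, in which the tool goes at most 62.5 mm and 10.7 degrees, less where a joint would pass 70% of its speed; a pose out of reach is approached as far as the arm can. A call with a number of a shift or a turn outside -1 to 1 is refused whole. A call with a gripper value outside its range is refused whole. "claw" is the closure, from -1 (fully open) to 1 (shut), set as the call begins (left out, the last holds). The fingers move at their own pace and stop on an object; "newtons" is the grip in N (left out, the last holds). Time passes only in rows, so rows that do not move let the fingers close. It gives the time, the measured TCP pose, the force, the opening and the grip force at its end, in the units of the state.
- read_state(): the state, without advancing time (a new reading comes with each control period).
- snapshot(name): name is "side" or "top"; returns the picture (480x640x3 uint8, blue, green, red); there is no depth.
- camera_params(name): a dict with "vfov" (degrees; the focal length in pixels is half the picture's height over the tangent of half this angle, whatever the lens; pixels are square), "cx", "cy" (the principal point, pixels), "k1" (the pictures are not rectified: a ray, as slopes to the right and down, at radius r is drawn at 1 + k1 r^2 times it, then the intrinsics apply), "cam_to_world" (4x4, takes a point from camera to world coordinates). Camera axes: x right, y up, looking along -z (the intrinsics and any distortion apply to the point x, -y, -z); pixel columns grow to the right and rows downward; lengths in m; the calibration is good to about 2 mm. A picture is of the moment at which its call begins. camera_params takes no time and is no camera call.
- sign_off(): hands the job in; it is judged then, once.
The state is a dict: "clock": time; "qpos": joint angles; "qd": joint speeds; "tau": joint torques, N m; "tool_pos": TCP position; "eef_rot": TCP orientation; "ft_force": force on the tool from outside, world axes, zero at the start; "moment": the same for the moment, N m; "grip_width": finger opening in m; "finger_force": force on a finger pad.
Only numpy, scipy, OpenCV 4.12 (cv2) and the standard library are available. Lean on these libraries where they do the work, as an engineer would, in place of code of your own. Each camera call takes 0.05 s, during which the arm holds its last target. There are 200 camera calls.

TASK

Turn the barometer case upright by its brass ball, so that the flat on its shaft faces the setscrew in the clamp block. Then take the brass setting key from the green spacer block, seat it fully in the screw and turn it clockwise until the screw is snug on the flat and the shaft is clamped, without overtightening it. Leave the key standing in the screw, let go of everything, and leave the other things on the bench where they are.

Things in the scene. Friction and masses are not known exactly. Their poses are not given: they have to be found in the camera images.
- stand: Fixed clamp stand: green base plate 170 x 100 x 12 mm with a dark steel clamp block and a bearing post, carrying a level steel shaft (30 mm across) about 68 mm above the bench along the stand's x. Origin on the bench below the shaft axis. Its x runs from the clamp block (screw at x = -0.06) to the barometer case (x = 0.052 to 0.09), z up; its yaw varies.
- case: Round walnut barometer case, 110 mm across and 38 mm thick, white dial and brass bezel on its +x face, fixed to the shaft. Origin on the shaft axis, x along the shaft; z points from the shaft to the ball and is square to the flat, which is 2.2 mm deep. Case and shaft are balanced, turn easily (about 0.03 N m) and stay where left.
- ball (a point): Centre of the brass ball (20 mm across, on a 9 mm stem) on the rim of the case, 90 mm from the shaft axis, 71 mm along the stand's x: the grip for turning the case. It leans 0.5 to 1.0 rad to the stand's +y side at the start and stands straight up when the case is upright. Stops lie at 1.3 rad on that side and 0.6 on the other. The screw, bearing on the flat, pulls the last few degrees straight.
- screw: Setscrew on top of the clamp block: square steel head 34 x 34 x 22 mm with a square socket 15.6 mm wide right through it, sides along the head's x and y. Origin at the centre of the head's underside, about 104 mm above the bench at the start, z up. It sinks 6 mm per rad as it is turned in. Turned onto the round of the shaft (case not upright) it spoils the shaft.
- socket (a point): Centre of the socket's mouth, 22 mm above the screw's origin. Turned clockwise the screw runs freely (0.15 N m of drag at most) and meets the flat after 0.4 to 1.2 rad, different each time and unseen. Then the torque on the key climbs about 1.5 N m per rad of the hand. Snug is 0.4 N m; under 0.3 it stays loose, over 0.55 it is overtightened. Let go, it slackens by a third and holds.
- key: Brass setting key, 92 mm tall, 0.2 kg. Origin at the centre of the bit's lower end, z up. Bit 14 mm square, 20 mm long (its lowest 8 mm taper to 8 mm), sides along x and y; above it a flange 30 mm across, 5 mm thick, then an 11 mm round shank and the wing grip. At the start it stands in the block, bit in the hole. Fully seated in the screw its flange rests on the head, its origin 2 mm above the screw's.
- wings (a point): Centre of the key's flat wing grip, 78 mm above the key's origin: 54 mm long in the key's x, 12 mm thick in y, 32 mm high. In the socket the bit has about 0.1 rad of play each way.
- block: Green anodised spacer block 60 x 60 x 35 mm, fixed to the bench, with a square hole 17 mm wide through its middle that holds the key. Origin at the centre of its underside. It stands left or right of the stand.
- dome: Bystander: glass cover dome, 124 mm across and 157 mm tall, standing on the cast-iron turntable (200 mm across, 32 mm high). Origin at the centre of its underside.
- bell: Bystander: small aluminium vacuum bell, 88 mm across, 86 mm tall. Origin at the centre of its underside.
- weight: Bystander: brass weight, 38 mm across, 46 mm tall. Origin at the centre of its underside.
- driver: Bystander: screwdriver lying on the bench. Origin on its axis' underside.
- jar: Bystander: closed jar, 60 mm across, 80 mm tall. Origin at the centre of its underside.
- washer: Bystander: aluminium spacer ring, 52 mm across, 12 mm tall. Origin at the centre of its underside.
There are look-alikes about, which are no part of the job. What is shaped like the key but purple is not meant. What is shaped like the stand but turquoise is not meant.

How it is judged:
By the outcome, as a careful person would: the job done as asked, in the order asked, and still so for the second after the job is handed in, with the robot touching nothing.
It also fails if it takes over 72 s, if anything falls off the work surface, if the arm or the gripper's body presses on something with over 40 N, if the wrist force passes 120 N, or if a joint passes its speed limit or range.

## Working session

There is one attempt and no reset: what is moved stays moved. The work goes in short steps, Python scripts to look and compute and a tool call to move; the robot and the scene stay as the last step left them, time stands still between calls to the robot, and variables do not carry over. Pictures are saved under pics/ and viewed, at most 10 in all, crops included, and the job is handed in when it is done.

Besides the shell and the picture viewer there is one more tool, called after "Emit:" as name([rows], argument=value, ...), one row to a line, values as JSON. servo_tool: Moves the arm, as the interface text tells. Shift numbers are shares of 0.04 m and turn numbers shares of 6 degrees, none past 1 either way. Its arguments: {"type":"object","properties":{"plan":{"type":"array"},"claw":{"type":"number"},"newtons":{"type":"number"}},"required":["plan"]}

```bash
mkdir -p pics
python3 - <<'E'
from workcell import *
import cv2
for n in("side","top"):
    cv2.imwrite(f"pics/{n}0.png",snapshot(n)); print(n,camera_params(n))
print(read_state())
E
```

```text
side {'vfov': 46.119611848297495, 'cx': 321.3598295903934, 'cy': 236.19557539901928, 'k1': -0.12712384857490766, 'cam_to_world': array([[-0.98657652,  0.11386835, -0.11705028,  0.42823757],
       [-0.16247209, -0.75652058,  0.63346621,  0.71332955],
       [-0.01641919,  0.64398029,  0.76486587,  1.00926546],
       [ 0.        ,  0.        ,  0.        ,  1.        ]])}
top {'vfov': 49.6653430924838, 'cx': 322.34824575239713, 'cy': 236.3752217835866, 'k1': -0.025561191271091924, 'cam_to_world': array([[-0.00326207,  0.99619518, -0.0870892 ,  0.41665476],
       [-0.99962149, -0.00562752, -0.02692958, -0.02652582],
       [-0.02731721,  0.08696839,  0.99583647,  1.46255496],
       [ 0.        ,  0.        ,  0.        ,  1.        ]])}
{'clock': 0.1, 'qpos': array([ 1.16883692,  0.52194793, -0.03632054,  1.59991933,  0.0211822 ,
        1.02106301, -0.1128128 ]), 'qd': array([ 8.08685265e-05, -2.67128644e-03,  1.81847458e-04, -1.66481973e-03,
       -4.29259738e-04,  3.73738027e-04,  1.08369876e-04]), 'tau': array([ 3.95575407e-03, -9.28479338e+01,  1.98357940e+00, -3.70530081e+01,
        1.79981062e-02,  5.33004350e-03, -8.71536076e-05]), 'tool_pos': array([ 0.20344871, -0.59066924,  0.23079872]), 'eef_rot': array([-4.65137273e-04,  9.86276640e-01,  1.65100458e-01, -1.04510469e-04]), 'ft_force': array([-0.10034743,  0.41050555, -0.01362499]), 'moment': array([-0.01826808, -0.05403343, -0.0213693 ]), 'finger_force': 0.0, 'grip_width': 0.08519978621683948}
```

View pics/side0.png

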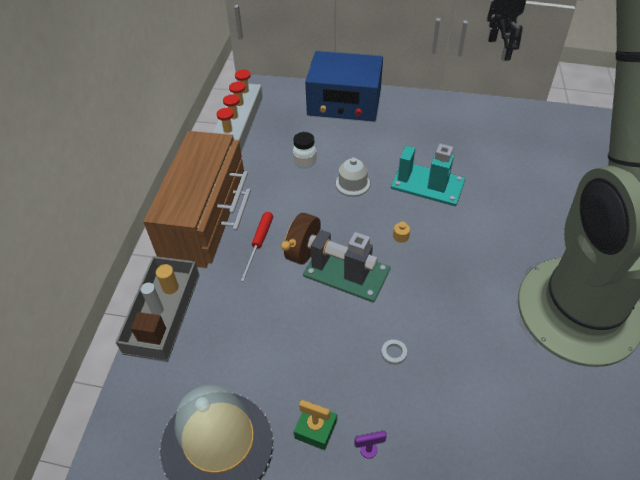

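View pics/top0.png

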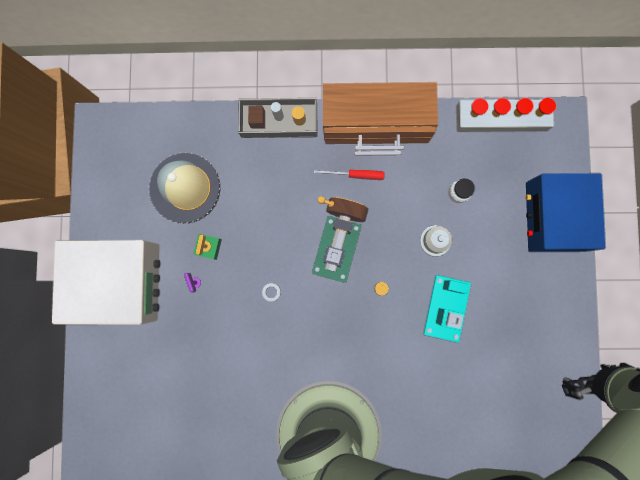

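Side view: the green stand is at (347,270), with the ball at (288,245), screw head at (358,242) and key in its block at (315,415). Top view: the stand is at (338,245), ball (321,200), screw (334,256) and key (207,246). The purple key and the turquoise stand are the decoys. I'll zoom in next.

```bash
cat > h.py <<'E'
import numpy as np, cv2
from workcell import *
P={n:camera_params(n) for n in("side","top")}
def K(n):
    p=P[n]; f=240/np.tan(np.radians(p["vfov"]/2)); return np.array([[f,0,p["cx"]],[0,f,p["cy"]],[0,0,1]]),np.array([p["k1"],0,0,0.])
def ray(n,uv):
    k,d=K(n); M=P[n]["cam_to_world"]
    a=cv2.undistortPoints(np.array([[uv]],float),k,d)[0,0]
    v=M[:3,:3]@np.array([a[0],-a[1],-1]); return M[:3,3],v/np.linalg.norm(v)
def onz(n,uv,z):
    o,v=ray(n,uv); return o+v*(z-o[2])/v[2]
def tri(us,ut):
    A=np.zeros((3,3));b=np.zeros(3);R=[ray("side",us),ray("top",ut)]
    for o,v in R:
        Q=np.eye(3)-np.outer(v,v);A+=Q;b+=Q@o
    x=np.linalg.solve(A,b); return x,[np.linalg.norm(np.cross(x-o,v)) for o,v in R]
def proj(n,X):
    k,d=K(n);M=P[n]["cam_to_world"];c=(np.asarray(X)-M[:3,3])@M[:3,:3]
    return cv2.projectPoints((c*[1,-1,-1]).reshape(-1,1,3),np.zeros(3),np.zeros(3),k,d)[0][:,0]
def crop(im,c,w,s): # centre, half-width, scale
    return cv2.resize(im[c[1]-w:c[1]+w,c[0]-w:c[0]+w],None,fx=s,fy=s,interpolation=cv2.INTER_CUBIC)
E
python3 - <<'E'
from h import *
s=cv2.imread("pics/side0.png");t=cv2.imread("pics/top0.png")
m=np.vstack([np.hstack([cv2.resize(s[220:300,275:395],(480,320),interpolation=2),cv2.resize(s[395:450,290:340],(291,320),interpolation=2)]),
 np.hstack([cv2.resize(t[188:288,300:380],(224,280),interpolation=2),cv2.resize(t[230:265,190:225],(280,280),interpolation=2),cv2.resize(t[240:275,317:352],(267,280),interpolation=2)])])
cv2.imwrite("pics/z0.png",m)
E
```

```text
(no output)
```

View pics/z0.png

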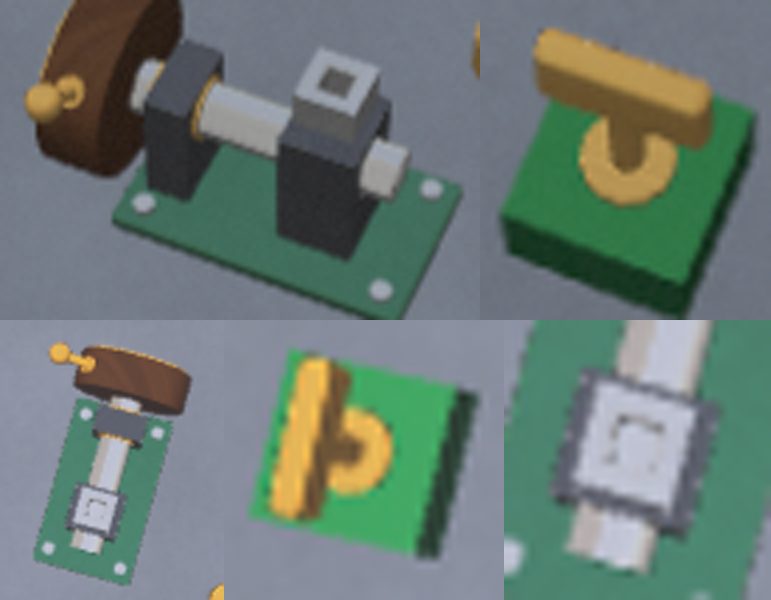

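The zoom shows the screw head's bright square top with a dark socket at about (359,241) in the side view. The case leans left with the ball at about (286,245). The key stands in the block, with its flange resting on top. Next, measurements.

```bash
cat > m.py <<'E'
from h import *
def comp(im,lo,hi,box,S=4):
    x0,y0,x1,y1=box
    c=cv2.resize(im[y0:y1,x0:x1],None,fx=S,fy=S,interpolation=cv2.INTER_CUBIC)
    m=cv2.inRange(cv2.cvtColor(c,cv2.COLOR_BGR2HSV),np.array(lo),np.array(hi))
    k=max(cv2.findContours(m,cv2.RETR_EXTERNAL,cv2.CHAIN_APPROX_NONE)[0],key=cv2.contourArea)
    return ((k[:,0]+.5)/S-.5+[x0,y0]), m
def quad(pts):
    a=pts.astype(np.float32); r=cv2.minAreaRect(a); return r
def quadpts(n,pts,z): # world-plane min rect
    w=np.array([onz(n,p,z)[:2] for p in pts],np.float32)*1000
    h=cv2.convexHull(w); return cv2.minAreaRect(h)
E
python3 - <<'E'
from m import *
I={n:cv2.imread(f"pics/{n}0.png") for n in P}
br=([12,110,110],[30,255,255])
b={}
for n,box in(("side",(276,230,302,255)),("top",(314,190,330,210))):
    c,m=comp(I[n],*br,box,8); 
    # ball: largest inscribed circle of mask
    d=cv2.distanceTransform(cv2.copyMakeBorder(m,1,1,1,1,0),2,5);_,v,_,p=cv2.minMaxLoc(d)
    b[n]=((p[0]-1+.5)/8-.5+box[0],(p[1]-1+.5)/8-.5+box[1]);print(n,"ball",b[n],v/8)
print("ball",tri(b["side"],b["top"]))
for n,box in(("side",(345,228,375,258)),("top",(318,242,350,270))):
    c=I[n][box[1]:box[3],box[0]:box[2]]; print(n,c.max(2)[::2,::2])
c,_=comp(I["side"],[30,60,30],[90,255,255],(290,395,345,450));print("block side hull z.035",quadpts("side",c,.035))
c,_=comp(I["top"],[45,100,100],[75,255,255],(190,230,225,265));print("block top z.035",quadpts("top",c,.035))
for n,box in(("side",(300,220,400,300)),("top",(305,205,370,288))):
    c,_=comp(I[n],[50,40,30],[90,255,255],box);print("stand",n,quadpts(n,c,.012))
for n,box in(("side",(295,395,335,435)),("top",(192,230,222,262))):
    c,_=comp(I[n],*br,box);print("key",n,quadpts(n,c,.107))
E
```

```text
side ball (285.3125, 244.9375) 4.019574165344238
top ball (320.9375, 199.4375) 3.3957369327545166
ball (array([0.63159242, 0.01315441, 0.12295756]), [np.float64(0.0009627573191998985), np.float64(0.0009627573191998639)])
side [[132 134 132 132 130 131 133 132 131 132 134 133 133 133 135]
 [132 132 131 132 132 133 131 132 132 132 133 134 137 134 134]
 [133 132 132 133 134 163 145 135 131 131 132 132 134 135 133]
 [130 132 132 130 154 174 172 172 164 143 134 131 135 135 134]
 [130 131 129 135 171 170 141 165 170 172 173 167 142 135 133]
 [129 131 130 163 174 148  83  87 106 151 173 178 136 133 133]
 [127 129 137 172 171  86  87  87  88 129 175 169  90 134 133]
 [130 130 164 173 168 125  98  88  94 172 176 109 100 132 132]
 [129 125 107 153 167 171 173 158 136 176 161  77  82 113 132]
 [145 132  86  88  85 109 155 169 173 176  93  79  88  86 134]
 [175 161  85  86  86  86  87  87 110 153  76  85  90  48 132]
 [175 102  87  88  88  86  87  91  89  85  81  87  89  50 132]
 [141  88  87  88  88  89  89  89  89  84  85  91  47  54 132]
 [ 93  89  88  93  87  86  89  87  87  85  89  85 106  
[... 1000 characters left out ...]
 134 134 135]]
block side hull z.035 ((517.1546630859375, 342.80841064453125), (71.59223937988281, 65.35983276367188), 77.01898193359375)
block top z.035 ((514.9200439453125, 330.1466979980469), (47.919559478759766, 60.07355880737305), 76.63626861572266)
stand side ((510.524169921875, -22.675643920898438), (104.96466064453125, 171.26947021484375), 74.28679656982422)
stand top ((509.0145263671875, -26.28203582763672), (101.0308609008789, 170.80743408203125), 74.13549041748047)
key side ((517.4920043945312, 339.6400451660156), (13.084280014038086, 53.11294937133789), 79.43726348876953)
key top ((513.5589599609375, 323.76422119140625), (36.714073181152344, 53.19392776489258), 77.61811828613281)
```

Run:
```python
from m import *
I={n:cv2.imread(f"pics/{n}0.png") for n in P}
for n,box,th in(("side",(345,228,375,258),152),("top",(322,246,346,266),165)):
    x0,y0,x1,y1=box;S=8
    g=cv2.resize(I[n][y0:y1,x0:x1].max(2),None,fx=S,fy=S,interpolation=cv2.INTER_CUBIC)
    m=(g>th).astype(np.uint8)
    if n=="top": m=cv2.morphologyEx(m,cv2.MORPH_OPEN,np.ones((25,25)))
    k=max(cv2.findContours(m,0,cv2.CHAIN_APPROX_NONE)[0],key=cv2.contourArea)
    r=quadpts(n,(k[:,0]+.5)/S-.5+[x0,y0],.126);print(n,r)
    q=cv2.approxPolyDP(cv2.convexHull(k),18,True)[:,0]
    w=np.array([onz(n,(p+.5)/S-.5+[x0,y0],.126)[:2]*1000 for p in q]);print(w.round(1).tolist())
    e=np.roll(w,-1,0)-w;print(np.degrees(np.arctan2(e[:,1],e[:,0])).round(1)%90,np.hypot(*e.T).round(1))
# bright top of wing separate from its side, top & side views
for n,box in(("side",(295,395,335,435)),("top",(192,230,222,262))):
    for v in(150,170,190,210,230):
        try:
            c,_=comp(I[n],[12,110,v],[30,255,255],box);print("key",n,v,quadpts(n,c,.107))
        except Exception as e: pass
```

```text
side ((486.673583984375, -20.485265731811523), (34.523216247558594, 33.603187561035156), 74.22797393798828)
[[497.5, -40.7], [466.7, -31.4], [475.4, -0.2], [505.8, -9.5]]
[73.2 74.4 73.1 75.1] [32.2 32.4 31.8 32.4]
top ((481.8027648925781, -19.297725677490234), (36.424259185791016, 30.302701950073242), 89.71650695800781)
[[496.9, -37.6], [466.6, -31.3], [472.5, -1.0], [492.2, -3.7]]
[78.2 78.9 82.3  7.9] [30.9 30.8 19.8 34.2]
key side 150 ((517.8261108398438, 338.4708251953125), (10.54182243347168, 52.086952209472656), 78.48663330078125)
key side 170 ((518.1416015625, 338.23724365234375), (9.371737480163574, 51.37509536743164), 78.49747467041016)
key side 190 ((519.6480102539062, 359.36138916015625), (0.83404940366745, 7.458589553833008), 9.960588455200195)
key top 150 ((516.2164916992188, 335.8695373535156), (11.926918029785156, 53.19392776489258), 77.61811828613281)
key top 170 ((516.3903198242188, 336.07806396484375), (11.45677375793457, 52.91036605834961), 77.94937896728516)
key top 190 ((516.582275390625, 336.1472473144531), (10.395874977111816, 52.26100158691406), 78.31181335449219)
key top 210 ((516.6641845703125, 336.1789855957031), (9.779975891113281, 50.83958435058594), 78.0753173828125)
key top 230 ((517.2286376953125, 336.1351318359375), (8.621109962463379, 49.44823455810547), 78.0773696899414)
```

Results:
- **Stand:** yaw is about -16°.
- **Ball:** (0.632, 0.013, 0.123), lean 0.90 rad. This agrees with the 90 mm radius.
- **Screw:** (0.4865, -0.020), aligned with the stand.
- **Key:** (0.517, 0.337), yaw about -12°.

I'll go to the ball first, turning the tool before moving it across.

Emit:
servo_tool([
  [[0,0,0],-1],
  [[0,0,0],-1],
  [[0,0,0],-1],
  [[0,0,0],-1],
  [[0,0,0],-1],
  [[0,0,0],-1],
  [[0,0,0],-1],
  [[0,0,0],-1],
  [[0,0,0],-1],
  [[0,0,0],-0.18],
], claw=0, newtons=30)

```text
clock: 1.35
tool_pos: [0.2034, -0.5908, 0.231]
eef_rot: [-0.0, 0.798, 0.603, 0.0]
ft_force: [0.3, -0.4, 0.6]
grip_width: 0.0426
finger_force: 0.0
```

Emit:
servo_tool([
  [[0.97,0.342,0],0],
  [[0.97,0.342,0],0],
  [[0.97,0.342,0],0],
  [[0.97,0.342,0],0],
  [[0.97,0.342,0],0],
  [[0.97,0.342,0],0],
  [[0.97,0.342,0],0],
  [[0.97,0.342,0],0],
  [[0.97,0.342,0],0],
])

```text
clock: 2.48
tool_pos: [0.4183, -0.2877, 0.2313]
eef_rot: [0.0, 0.799, 0.602, 0.0]
ft_force: [1.1, -0.2, 0.6]
grip_width: 0.043
finger_force: 0.0
```

Emit:
servo_tool([
  [[0.97,0.342,0],0],
  [[0.97,0.342,0],0],
  [[0.97,0.342,0],0],
  [[0.97,0.342,0],0],
  [[0.97,0.342,0],0],
  [[0.97,0.342,0],0],
  [[0.97,0.342,0],0],
  [[0.97,0.342,0],0],
  [[0.97,0.342,0],0],
  [[0,0,0],0],
  [[0,0,0],0],
])

```text
clock: 3.85
tool_pos: [0.6315, 0.0128, 0.2309]
eef_rot: [-0.0, 0.799, 0.602, -0.0]
ft_force: [-0.1, -0.8, 0.4]
grip_width: 0.0429
finger_force: 0.0
```

Emit:
servo_tool([
  [[0,0,0.8],0],
  [[0,0,0.8],0],
  [[0,0,0.8],0],
  [[0,0,0.8],0],
  [[0,0,0],0],
])

```text
clock: 4.47
tool_pos: [0.6303, 0.0119, 0.1017]
eef_rot: [-0.001, 0.799, 0.602, -0.002]
ft_force: [-0.1, -0.1, 0.5]
grip_width: 0.0427
finger_force: 0.0
```

Run:
```python
from h import *
s=snapshot("side");t=snapshot("top")
cv2.imwrite("pics/b1.png",np.hstack([cv2.resize(s[195:275,255:355],(400,320),interpolation=2),cv2.resize(t[165:245,280:380],(400,320),interpolation=2)]))
```

```text
(no output)
```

View pics/b1.png

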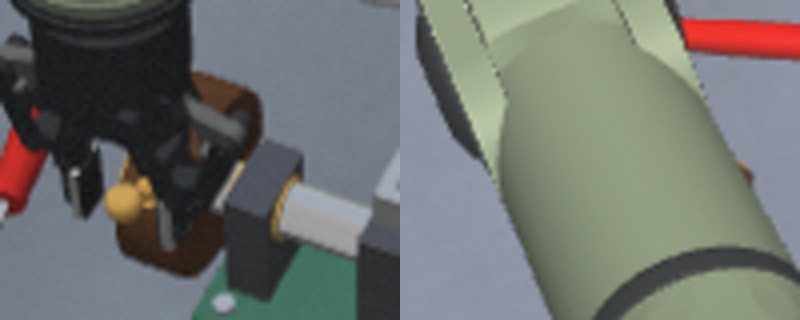

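The side crop shows the ball at about (286,246), between the open fingers and clear of the case and post; the arm hides it in the top view. Closing now.

Emit:
servo_tool([
  [[0,0,0],0],
  [[0,0,0],0],
  [[0,0,0],0],
  [[0,0,0],0],
  [[0,0,0],0],
  [[0,0,0],0],
], claw=1, newtons=30)

```text
clock: 5.32
tool_pos: [0.6323, 0.0139, 0.1037]
eef_rot: [-0.0, 0.798, 0.603, 0.001]
ft_force: [0.3, 5.7, 4.1]
grip_width: 0.0178
finger_force: 29.4
```

Emit:
servo_tool([
  [[-0.148,0,-0.17],0],
  [[-0.165,0,-0.153],0],
  [[-0.18,0,-0.138],0],
  [[0,0,0],0],
])

```text
clock: 5.82
tool_pos: [0.6265, -0.0064, 0.1222]
eef_rot: [0.0, 0.798, 0.602, 0.0]
ft_force: [1.8, 3.7, 3.0]
grip_width: 0.0176
finger_force: 29.8
```

Emit:
servo_tool([
  [[-0.193,0,-0.118],0],
  [[-0.203,0,-0.098],0],
  [[-0.21,0,-0.078],0],
  [[-0.218,0,-0.055],0],
  [[-0.223,0,-0.035],0],
  [[-0.225,0,-0.01],0],
  [[0,0,0],0],
])

```text
clock: 6.7
tool_pos: [0.6124, -0.0557, 0.1376]
eef_rot: [0.0, 0.799, 0.602, -0.0]
ft_force: [5.2, -0.7, 1.7]
grip_width: 0.0175
finger_force: 30.3
```

Run:
```python
from h import *
s=snapshot("side")
cv2.imwrite("pics/b2.png",cv2.resize(s[180:280,255:395],(700,500),interpolation=2))
o=np.array([.5437,-.0351]);X=np.array([.962,-.274]);b=o+.071*X
print(b,read_state()["tool_pos"],proj("side",[*b,.158]))
```

```text
[ 0.612002 -0.054554] [ 0.61256971 -0.05513666  0.13762269] [[300.66701862 210.11305599]]
```

View pics/b2.png

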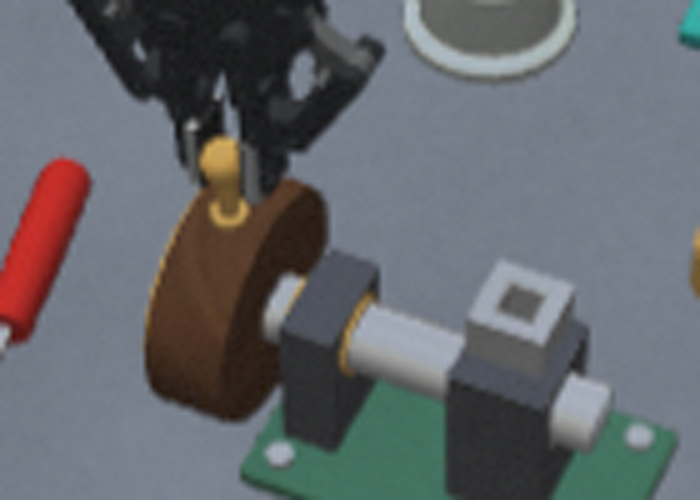

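The side crop shows the case almost upright, with the ball at about (299,212). I'll let go, rise and measure the ball in both views.

Emit:
servo_tool([
  [[0,0,0],0],
  [[0,0,0],0],
  [[0,0,0],0],
  [[0,0,-0.5],0],
  [[0,0,-1],0],
  [[0,0,-1],0],
], claw=0)

```text
clock: 7.5
tool_pos: [0.6124, -0.0545, 0.24]
eef_rot: [0.0, 0.798, 0.603, 0.0]
ft_force: [0.1, 0.1, -0.1]
grip_width: 0.0423
finger_force: 0.0
```

Emit:
servo_tool([
  [[1,0,0],-1],
  [[1,0,0],-1],
  [[1,0,0],-1],
  [[1,0,0],-1],
  [[0,0,0],0],
])

```text
clock: 8.12
tool_pos: [0.6311, 0.1069, 0.2389]
eef_rot: [-0.0, 0.653, 0.757, 0.001]
ft_force: [-0.2, -1.2, 0.6]
grip_width: 0.0428
finger_force: 0.0
```

```bash
cat > ball.py <<'E'
from m import *
br=([12,110,110],[30,255,255]);b={};c0=[.612,-.055,.158]
for n in P:
    u=proj(n,c0)[0].astype(int);box=(u[0]-9,u[1]-10,u[0]+11,u[1]+10)
    im=snapshot(n);cv2.imwrite(f"pics/ball_{n}.png",im)
    c,m=comp(im,*br,box,8)
    d=cv2.distanceTransform(cv2.copyMakeBorder(m,1,1,1,1,0),2,5);_,v,_,p=cv2.minMaxLoc(d)
    b[n]=((p[0]-.5)/8-.5+box[0],(p[1]-.5)/8-.5+box[1]);print(n,b[n],v/8)
X,e=tri(b["side"],b["top"]);o=np.array([.5437,-.0351]);d=X[:2]-o
print(X,e,"stand xy",d@[.962,-.274],d@[.274,.962]);print(read_state()["tool_pos"],read_state()["eef_rot"],read_state()["qpos"])
E
python3 ball.py
```

```text
side (np.float64(295.0625), np.float64(212.9375)) 0.44961249828338623
top (np.float64(345.0625), np.float64(203.8125)) 4.25
[ 0.61844089 -0.04887645  0.15356959] [np.float64(0.004392865424600826), np.float64(0.004392865424600659)] stand xy 0.07567547972012721 0.007226061482972382
[0.63167768 0.10290482 0.23845984] [3.08598341e-04 6.55659424e-01 7.55056695e-01 1.09013937e-04] [ 0.10353854  0.58783225 -0.55407819  1.52965837  0.33094071  1.11816407
 -0.38024721]
```

Emit:
servo_tool([
  [[0.885,-0.289,0],0],
  [[0.885,-0.289,0],0],
  [[0.885,-0.289,0],0],
  [[0.885,-0.289,0],0],
  [[0.885,-0.289,0],0],
  [[0.885,-0.289,0],0],
  [[0.885,-0.289,0],0],
])

```text
clock: 9.1
tool_pos: [0.5169, 0.3367, 0.2382]
eef_rot: [0.0, 0.657, 0.754, 0.0]
ft_force: [1.0, 0.0, -0.3]
grip_width: 0.0429
finger_force: 0.0
```

Emit:
servo_tool([
  [[0,0,0],-1],
  [[0,0,0],-1],
  [[0,0,0],-1],
  [[0,0,0],-1],
  [[0,0,0],-1],
  [[0,0,0],-1],
  [[0,0,0],-1],
  [[0,0,0],-1],
  [[0,0,0],-1],
  [[0,0,0],-1],
  [[0,0,0],-1],
  [[0,0,0],-0.67],
])

```text
clock: 10.6
tool_pos: [0.5175, 0.3355, 0.238]
eef_rot: [0.0, 0.104, 0.995, -0.0]
ft_force: [0.8, -0.1, -0.7]
grip_width: 0.0426
finger_force: 0.0
```

```bash
python3 ball.py
python3 - <<'E'
from h import *
s=cv2.imread("pics/ball_side.png");t=cv2.imread("pics/ball_top.png")
cv2.imwrite("pics/b3.png",np.hstack([cv2.resize(s[190:280,270:370],(400,360),interpolation=2),cv2.resize(t[185:275,300:400],(400,360),interpolation=2)]))
E
```

```text
Traceback (most recent call last):
  File "ball.py", line 6, in <module>
    c,m=comp(im,*br,box,8)
        ~~~~^^^^^^^^^^^^^^
  File "m.py", line 6, in comp
    k=max(cv2.findContours(m,cv2.RETR_EXTERNAL,cv2.CHAIN_APPROX_NONE)[0],key=cv2.contourArea)
ValueError: max() iterable argument is empty
```

View pics/b3.png

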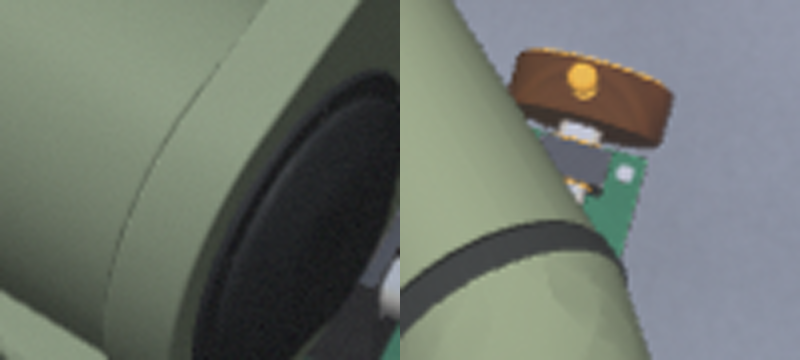

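The side view is hidden by the arm. The earlier top picture shows the ball at about (345,204), over the case centre line. I'll combine it with the earlier side pixel.

Run:
```python
from h import *
o=np.array([.5437,-.0351])
for X in(onz("top",(345.3,204),.158),tri((299.2,211.8),(345.3,204))[0]):
    d=X[:2]-o;print(X,d@[.962,-.274],d@[.274,.962])
r=read_state();print(r["tool_pos"],r["eef_rot"],r["qpos"],r["moment"])
```

```text
[ 0.61286248 -0.04976716  0.158     ] 0.0705531082606693 0.004840709181003711
[ 0.61353901 -0.04972676  0.15768656] 0.07119286057620826 0.005064946144819217
[0.51755872 0.33553807 0.23793266] [ 3.08103519e-04  1.02007547e-01  9.94783513e-01 -3.56588141e-04] [-0.10878058  0.63386348 -0.87596673  1.58478724  0.51779228  1.17013295
  0.27041949] [ 0.03221314 -0.01621816  0.0081636 ]
```

The ball sits about 5 mm to the +y side, a lean of about 3°, because the first grip was off centre. I'll correct it by closing along the stand's y, which centres the ball.

Emit:
servo_tool([
  [[0,0,0],0.7],
  [[-0.549,-0.97,0],0],
  [[-0.549,-0.97,0],0],
  [[-0.549,-0.97,0],0],
  [[-0.549,-0.97,0],0],
  [[-0.549,-0.97,0],0],
  [[-0.549,-0.97,0],0],
  [[-0.549,-0.97,0],0],
  [[-0.549,-0.97,0],0],
  [[-0.549,-0.97,0],0],
  [[0,0,0],0],
  [[0,0,0],0],
])

```text
clock: 12.15
tool_pos: [0.6095, -0.0536, 0.2378]
eef_rot: [0.0, 0.141, 0.99, -0.0]
ft_force: [-0.6, -0.3, 0.2]
grip_width: 0.0427
finger_force: 0.0
```

Run:
```python
from h import *
r=read_state();print(r["tool_pos"],r["eef_rot"],r["qpos"])
t,x=2*np.arctan2(r["eef_rot"][2],r["eef_rot"][1]),np.array([.6120,-.0546])-r["tool_pos"][:2]
print(np.degrees(t),(x@[np.cos(t),np.sin(t)])/.04,(x@[np.sin(t),-np.cos(t)])/.04)
```

```text
[ 0.6095355  -0.05360479  0.2378111 ] [ 4.44177840e-05  1.40974942e-01  9.90013163e-01 -2.27377378e-05] [ 0.5411532   0.61528653 -0.84463659  1.59943457  0.49207072  1.15214316
  0.8709969 ]
163.791468285089 -0.0661085129153842 -0.006693270140421677
```

Emit:
servo_tool([
  [[-0.066,0,0.8],0],
  [[0,0,0.8],0],
  [[0,0,0.85],0],
  [[0,0,0],0],
])

```text
clock: 12.65
tool_pos: [0.6111, -0.0532, 0.1381]
eef_rot: [-0.002, 0.14, 0.99, -0.0]
ft_force: [0.6, 0.2, 1.2]
grip_width: 0.0428
finger_force: 0.0
```

Emit:
servo_tool([
  [[0,0,0],0],
  [[0,0,0],0],
  [[0,0,0],0],
  [[0,0,0],0],
  [[0,0,0],0],
], claw=1, newtons=30)

```text
clock: 13.28
tool_pos: [0.613, -0.0536, 0.1412]
eef_rot: [0.001, 0.14, 0.99, 0.0]
ft_force: [-2.2, 1.9, 8.0]
grip_width: 0.0177
finger_force: 29.2
```

Emit:
servo_tool([
  [[0,0,0],0],
  [[0,0,0],0],
  [[0,0,0],0],
  [[0,0,-0.5],0],
  [[0,0,-1],0],
  [[0,0,-1],0],
], claw=0)

```text
clock: 14.02
tool_pos: [0.6122, -0.0537, 0.242]
eef_rot: [0.0, 0.14, 0.99, 0.0]
ft_force: [0.4, -0.7, -0.1]
grip_width: 0.0429
finger_force: 0.0
```

Emit:
servo_tool([
  [[0.55,0.97,0],0],
  [[0.55,0.97,0],0],
  [[0.55,0.97,0],0],
  [[0.55,0.97,0],0],
  [[0.55,0.97,0],0],
  [[0.55,0.97,0],0],
  [[0.55,0.97,0],0],
  [[0.55,0.97,0],0],
  [[0.55,0.97,0],0],
  [[0,0,0],0],
  [[0,0,0],0],
])

```text
clock: 15.4
tool_pos: [0.519, 0.3361, 0.2403]
eef_rot: [0.0, 0.14, 0.99, -0.0]
ft_force: [0.4, 0.0, 0.1]
grip_width: 0.0429
finger_force: 0.0
```

```bash
cat > go.py <<'E'
import sys;from h import *
r=read_state();g=np.array([float(a) for a in sys.argv[1:4]])
t=2*np.arctan2(r["eef_rot"][2],r["eef_rot"][1]);x=g-r["tool_pos"]
print(r["tool_pos"],"th",np.degrees(t),"units",(x[:2]@[np.cos(t),np.sin(t)])/.04,(x[:2]@[np.sin(t),-np.cos(t)])/.04,-x[2]/.04,"mz",r["moment"][2],"q7",r["qpos"][6])
E
python3 go.py .5172 .3372 .074
python3 - <<'E'
from h import *
X=onz("top",(0,0),0)
t=snapshot("top");x,y=proj("top",[.613,-.053,.158])[0].astype(int)
m=cv2.inRange(cv2.cvtColor(cv2.resize(t[y-8:y+9,x-8:x+9],None,fx=8,fy=8,interpolation=2),cv2.COLOR_BGR2HSV),np.array([12,110,150]),np.array([30,255,255]))
d=cv2.distanceTransform(m,2,5);_,v,_,p=cv2.minMaxLoc(d);u=((p[0]+.5)/8-.5+x-8,(p[1]+.5)/8-.5+y-8)
X=onz("top",u,.158);d=X[:2]-[.5437,-.0351];print(u,v/8,d@[.962,-.274],d@[.274,.962])
E
```

```text
[0.51900115 0.33609718 0.24029312] th 163.90814868496898 units 0.0509062786038676 0.014009180496803848 4.157327920765969 mz -0.00912271101367906 q7 0.2053897558934383
(np.float64(347.4375), np.float64(204.4375)) 3.670349359512329 0.07091999779435777 -0.0006810907686431903
```

The top view puts the ball at stand y = -0.7 mm, so the case is upright. Now I'll descend on the key.

Emit:
servo_tool([
  [[0.05,0.014,0.8],0],
  [[0,0,0.8],0],
  [[0,0,0.8],0],
  [[0,0,0.6],0],
  [[0,0,0.6],0],
  [[0,0,0.5],0],
  [[0,0,0],0],
])

```text
clock: 16.32
tool_pos: [0.5169, 0.3365, 0.0746]
eef_rot: [-0.001, 0.14, 0.99, -0.001]
ft_force: [-0.4, -0.3, 0.8]
grip_width: 0.0428
finger_force: 0.0
```

Emit:
servo_tool([
  [[0,0,0],0],
  [[0,0,0],0],
  [[0,0,0],0],
  [[0,0,0],0],
  [[0,0,0],0],
  [[0,0,0],0],
], claw=1, newtons=60)

```text
clock: 17.08
tool_pos: [0.5175, 0.3378, 0.0765]
eef_rot: [0.001, 0.14, 0.99, 0.0]
ft_force: [-0.3, -0.8, 7.6]
grip_width: 0.0115
finger_force: 58.5
```

```bash
python3 go.py .5172 .3372 .076
python3 - <<'E'
from workcell import *;import cv2,numpy as np
s=snapshot("side");t=snapshot("top")
cv2.imwrite("pics/k1.png",np.hstack([cv2.resize(s[370:450,270:350],(400,400),interpolation=2),cv2.resize(t[205:285,170:250],(400,400),interpolation=2)]))
E
```

```text
[0.51748803 0.33780498 0.07652132] th 163.9068363488929 units 0.002725984891253656 -0.016527773730934867 0.013032939992205575 mz 0.04772111984152301 q7 0.06785221625341592
```

View pics/k1.png

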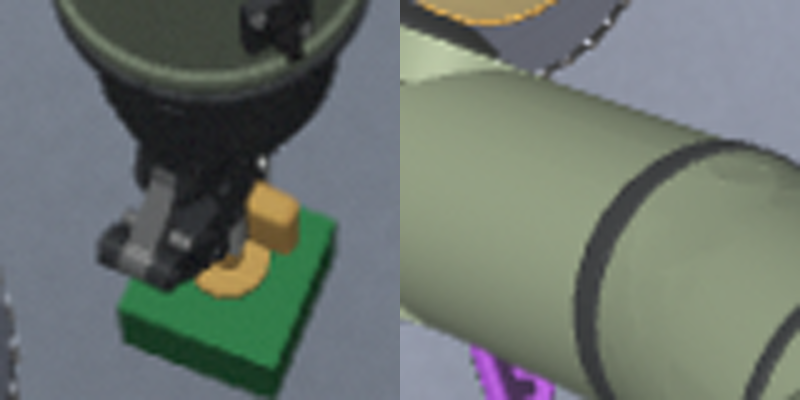

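The key is gripped: opening 11.5 mm on the 12 mm wings. Now I'll lift it and carry it over the screw.

Emit:
servo_tool([
  [[0,0,-0.4],0],
  [[0,0,-0.6],0],
  [[0,0,-0.8],0],
  [[0,0,-0.8],0],
  [[0,0,-0.8],0],
  [[0,0,-0.7],0],
  [[0,0,0],0],
])

```text
clock: 18.05
tool_pos: [0.5174, 0.338, 0.2423]
eef_rot: [0.001, 0.14, 0.99, 0.001]
ft_force: [-0.3, -0.4, -2.5]
grip_width: 0.0111
finger_force: 59.5
```

Emit:
servo_tool([
  [[-0.172,-0.88,0],0],
  [[-0.172,-0.88,0],0],
  [[-0.172,-0.88,0],0],
  [[-0.172,-0.88,0],0],
  [[-0.172,-0.88,0],0],
  [[-0.172,-0.88,0],0],
  [[-0.172,-0.88,0],0],
  [[-0.172,-0.88,0],0],
  [[-0.172,-0.88,0],0],
  [[-0.172,-0.88,0],0],
  [[0,0,0],0],
  [[0,0,0],0],
])

```text
clock: 19.55
tool_pos: [0.4853, -0.0194, 0.2394]
eef_rot: [-0.0, 0.14, 0.99, 0.0]
ft_force: [-0.1, 0.6, -1.9]
grip_width: 0.0113
finger_force: 59.4
```

```bash
python3 go.py .486 -.0195 .195
```

```text
[ 0.48533211 -0.01942542  0.23940001] th 163.91380635840454 units -0.0165600647976104 0.002835069599246812 1.1100002077343443 mz -0.038815241094311226 q7 0.8270836668019987
```

Emit:
servo_tool([
  [[-0.017,0.003,0.6],0],
  [[0,0,0.53],0],
  [[0,0,0],0],
])

```text
clock: 19.92
tool_pos: [0.4855, -0.0188, 0.1934]
eef_rot: [-0.001, 0.139, 0.99, 0.0]
ft_force: [-0.7, 0.5, -1.9]
grip_width: 0.011
finger_force: 59.3
```

```bash
python3 go.py .486 -.0195 .195
python3 - <<'E'
from workcell import *;import cv2,numpy as np
s=snapshot("side");cv2.imwrite("pics/k2s.png",s)
cv2.imwrite("pics/k2.png",cv2.resize(s[195:275,320:400],(600,600),interpolation=2))
E
```

```text
[ 0.48552497 -0.01881609  0.19341707] th 164.02205150601495 units -0.016123474790548712 -0.013168238357850096 -0.03957312930240736 mz -0.031577298117669385 q7 0.7649193248874683
```

View pics/k2.png

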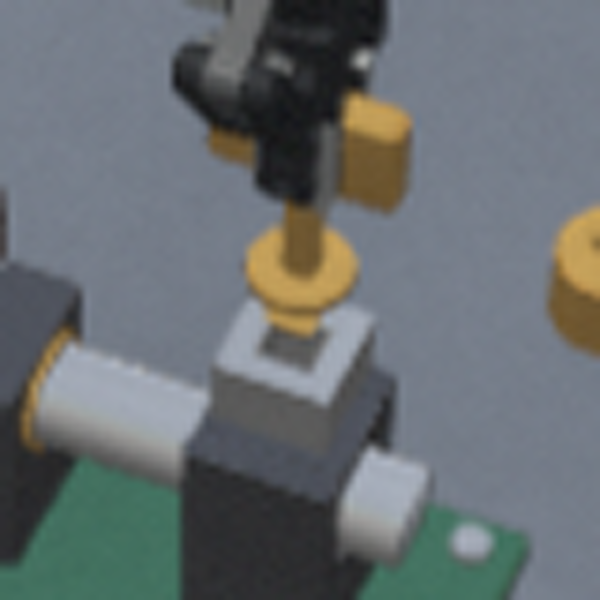

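The side crop shows the bit just above the socket, with the flange centre at about (360,231) and the head's top beneath it. I'll compare the flange centre with the projected positions.

Run:
```python
from m import *
s=cv2.imread("pics/k2s.png")
c,m=comp(s,[12,110,130],[30,255,255],(350,222,372,244),8)
k=(c); top=k[:,0]; print("ext",top.min(),top.max(),k[:,1].min(),k[:,1].max())
# flange-widest row
rows=np.round(k[:,1]*8)/8; 
for e in (top.min(),top.max()): print(k[np.abs(top-e)<.1].mean(0))
t=read_state()["tool_pos"];z=t[2]-.0615
a=np.linspace(0,6.28,60)
for zz in(.020,.025):
    q=proj("side",np.c_[t[0]+.015*np.cos(a),t[1]+.015*np.sin(a),np.full(60,z+zz)]);print(zz,q.min(0),q.max(0))
print(proj("side",[[.4867,-.0205,.126],[.4867+.001,-.0205,.126],[.4867,-.0195,.126]]))
```

```text
ext 352.5625 366.6875 225.0625 239.0625
[352.5625 230.375 ]
[366.6875 230.4375]
0.02 [351.85945327 226.03969616] [366.87351667 237.44699866]
0.025 [351.9218762  224.40220283] [366.9869659  235.82005367]
[[358.71022542 239.62917029]
 [358.22247923 239.57295239]
 [358.65104815 240.00281647]]
```

Emit:
servo_tool([
  [[-0.031,-0.017,0],0],
  [[0,0,0.1],0],
  [[0,0,0.1],0],
  [[0,0,0.1],0],
  [[0,0,0],0],
])

```text
clock: 20.6
tool_pos: [0.4873, -0.0204, 0.1821]
eef_rot: [-0.0, 0.14, 0.99, 0.0]
ft_force: [0.6, 3.3, -3.0]
grip_width: 0.0106
finger_force: 59.2
```

```bash
python3 go.py .4865 -.0198 .1675
```

```text
[ 0.48731637 -0.02035524  0.18212794] th 163.92975860010625 units 0.023454066085765585 0.007688913618183178 0.36569852892066945 mz -0.05211741647128401 q7 0.7496939486667424
```

Emit:
servo_tool([
  [[0,0.015,0.05],0],
  [[0,0,0.08],0],
  [[0,0,0],0],
])

```text
clock: 20.98
tool_pos: [0.4871, -0.0194, 0.1769]
eef_rot: [-0.0, 0.14, 0.99, 0.0]
ft_force: [-1.7, 6.5, -1.9]
grip_width: 0.011
finger_force: 59.6
```

Emit:
servo_tool([
  [[0.01,0.025,0],0],
  [[0,0,0.05],0],
  [[0,0,0],0],
])

```text
clock: 21.35
tool_pos: [0.487, -0.0191, 0.1749]
eef_rot: [-0.0, 0.14, 0.99, 0.0]
ft_force: [-2.5, 4.0, -1.0]
grip_width: 0.0111
finger_force: 59.6
```

Emit:
servo_tool([
  [[0.02,0.02,0],0],
  [[0,0,0.06],0],
  [[0,0,0.06],0],
  [[0,0,0],0],
])

```text
clock: 21.85
tool_pos: [0.4868, -0.0184, 0.1701]
eef_rot: [-0.0, 0.14, 0.99, -0.0]
ft_force: [-0.7, -0.6, -2.4]
grip_width: 0.0115
finger_force: 59.6
```

```bash
python3 go.py .4865 -.0198 .1675
```

```text
[ 0.48677772 -0.01836084  0.17007808] th 163.9021846952615 units -0.003305329373474853 -0.03649342754852462 0.06445211363194925 mz -0.041130463952816165 q7 0.7264000850405298
```

Emit:
servo_tool([
  [[0,0,0.05],0],
  [[0,0,0.03],0],
  [[0,0,0],0],
])

```text
clock: 22.22
tool_pos: [0.4871, -0.0182, 0.1676]
eef_rot: [0.0, 0.14, 0.99, -0.0]
ft_force: [-3.1, -0.5, 12.7]
grip_width: 0.0111
finger_force: 61.9
```

Fully seated at the predicted height (TCP z 0.1676), with light down-force. Now I'll turn clockwise, following the sink.

Emit:
servo_tool([
  [[0,0,0],0.5],
  [[0,0,0.005],0.5],
  [[0,0,0.008],0.5],
  [[0,0,0.008],0.5],
  [[0,0,0.008],0.5],
  [[0,0,0.008],0.5],
  [[0,0,0],0],
])

```text
clock: 23.1
tool_pos: [0.4869, -0.0181, 0.166]
eef_rot: [0.0, 0.294, 0.956, -0.0]
ft_force: [-2.8, 0.6, 7.4]
grip_width: 0.0112
finger_force: 60.9
```

```bash
python3 go.py .4871 -.0182 .1676
```

```text
[ 0.48693013 -0.01810704  0.1659646 ] th 145.86431931151498 units -0.004819227562480026 0.0004595394996222547 -0.040884982002904746 mz -0.001565856354275079 q7 0.4510927026076457
```

Emit:
servo_tool([
  [[0,0,0.008],0.5],
  [[0,0,0.008],0.5],
  [[0,0,0],0],
])

```text
clock: 23.48
tool_pos: [0.4869, -0.0181, 0.1653]
eef_rot: [0.0, 0.343, 0.939, -0.0]
ft_force: [-3.0, -0.0, 7.1]
grip_width: 0.011
finger_force: 61.0
```

```bash
python3 go.py .4871 -.0182 .1676|grep -o "th.*"
```

```text
th 139.8654852245657 units -0.005420791608511753 0.00024665220065027464 -0.05648365106802264 mz -0.009056306699149246 q7 0.3608041968857482
```

Emit:
servo_tool([
  [[0,0,0.008],0.5],
  [[0,0,0.008],0.5],
  [[0,0,0],0],
])

```text
clock: 23.85
tool_pos: [0.4869, -0.018, 0.1647]
eef_rot: [0.0, 0.392, 0.92, 0.0]
ft_force: [-2.7, 1.1, 6.8]
grip_width: 0.0113
finger_force: 61.0
```

```bash
python3 go.py .4871 -.0182 .1676|grep -o "th.*"
```

```text
th 133.86520250715458 units -0.005968031670648426 0.00019511694890264364 -0.07227182715238561 mz -0.018329810835453157 q7 0.2704614613593189
```

Emit:
servo_tool([
  [[0,0,0.008],0.5],
  [[0,0,0.008],0.5],
  [[0,0,0],0],
])

```text
clock: 24.22
tool_pos: [0.4869, -0.018, 0.1641]
eef_rot: [0.0, 0.439, 0.898, -0.0]
ft_force: [-2.5, 0.4, 7.7]
grip_width: 0.0113
finger_force: 61.1
```

```bash
python3 go.py .4871 -.0182 .1676|grep -o "th.*"
```

```text
th 127.87115959127327 units -0.0066366713963524945 0.0015487323533355057 -0.08842064816876674 mz -0.04083880209064609 q7 0.180172656352778
```

Emit:
servo_tool([
  [[0,0,0.008],0.5],
  [[0,0,0.008],0.5],
  [[0,0,0],0],
])

```text
clock: 24.6
tool_pos: [0.4869, -0.018, 0.1634]
eef_rot: [0.0, 0.486, 0.874, 0.0]
ft_force: [-3.4, -0.2, 9.1]
grip_width: 0.011
finger_force: 61.1
```

```bash
python3 go.py .4871 -.0182 .1676|grep -o "th.*"
```

```text
th 121.87266478394689 units -0.00772255405249007 0.001545325457399601 -0.10411540398445399 mz -0.014157374345745051 q7 0.08977287163804584
```

Emit:
servo_tool([
  [[0,0,0.008],0.5],
  [[0,0,0.008],0.5],
  [[0,0,0],0],
])

```text
clock: 24.98
tool_pos: [0.4869, -0.0179, 0.1628]
eef_rot: [0.0, 0.531, 0.847, 0.0]
ft_force: [-3.2, 1.4, 8.4]
grip_width: 0.011
finger_force: 61.1
```

```bash
python3 go.py .4871 -.0182 .1676|grep -o "th.*"
```

```text
th 115.87353363484533 units -0.007952762231645618 0.0017080541091707931 -0.11979928407548149 mz -0.013130421685511061 q7 -0.0006318736459059244
```

Emit:
servo_tool([
  [[0,0,0.008],0.5],
  [[0,0,0.008],0.5],
  [[0,0,0],0],
])

```text
clock: 25.35
tool_pos: [0.4869, -0.0179, 0.1622]
eef_rot: [0.0, 0.574, 0.819, 0.0]
ft_force: [-4.1, 1.5, 8.8]
grip_width: 0.0113
finger_force: 61.2
```

```bash
python3 go.py .4871 -.0182 .1676|grep -o "th.*"
```

```text
th 109.87484304831067 units -0.00861539866907654 0.002766019343908529 -0.13543476466636936 mz -0.04022538804040788 q7 -0.09102256305323957
```

Emit:
servo_tool([
  [[0,0,0.008],0.5],
  [[0,0,0.008],0.5],
  [[0,0,0],0],
])

```text
clock: 25.72
tool_pos: [0.4873, -0.0176, 0.1619]
eef_rot: [0.0, 0.616, 0.787, 0.0]
ft_force: [-3.7, 3.0, 16.0]
grip_width: 0.0113
finger_force: 62.3
```

```bash
python3 go.py .4871 -.0182 .1676|grep -o "th.*"
```

```text
th 103.89366563416719 units -0.013691752189304456 -0.007475568280772632 -0.14135110885012056 mz 0.07529328694597906 q7 -0.18138982958717698
```

Emit:
servo_tool([
  [[0,0,0.008],0.5],
  [[0,0,0.008],0.5],
  [[0,0,0],0],
])

```text
clock: 26.1
tool_pos: [0.4875, -0.0174, 0.1617]
eef_rot: [0.001, 0.657, 0.754, 0.001]
ft_force: [-5.8, 3.5, 22.9]
grip_width: 0.0111
finger_force: 63.3
```

```bash
python3 go.py .4871 -.0182 .1676|grep -o "th.*"
```

```text
th 97.90374586730941 units -0.018549087252140235 -0.013036394506187902 -0.14825929375150634 mz 0.1521624768031307 q7 -0.27174722097900417
```

Contact: the torque is climbing and the sinking has stopped. I'll ease the down-force slightly and average the readings.

Emit:
servo_tool([
  [[0,0,-0.012],0],
  [[0,0,0],0],
])

```text
clock: 26.35
tool_pos: [0.4874, -0.0174, 0.1617]
eef_rot: [0.0, 0.656, 0.754, 0.001]
ft_force: [-2.6, 3.8, 14.6]
grip_width: 0.0112
finger_force: 62.1
```

```bash
cat > avg.py <<'E'
from workcell import *;import numpy as np
a=[]
for i in range(10): snapshot("top");r=read_state();a.append([*r["moment"],*r["ft_force"],r["tau"][6]])
print(np.mean(a,0).round(4),np.std(a,0).round(3),np.degrees(2*np.arctan2(r["eef_rot"][2],r["eef_rot"][1])),r["clock"])
E
python3 avg.py
```

```text
[ 1.0385  0.9614  0.1533 -3.5156  3.8439 15.0912 -0.1458] [0.03  0.026 0.032 0.271 0.537 0.411 0.001] 97.95010431783133 26.85
```

Emit:
servo_tool([
  [[0,0,0],0.25],
  [[0,0,0],0.25],
  [[0,0,0],0.25],
  [[0,0,0],0],
])

```text
clock: 27.35
tool_pos: [0.4872, -0.0173, 0.1617]
eef_rot: [0.0, 0.686, 0.728, 0.001]
ft_force: [-4.9, 4.9, 14.1]
grip_width: 0.0113
finger_force: 62.0
```

```bash
python3 avg.py
```

```text
[ 1.2334  1.1277  0.2612 -4.2568  4.5641 14.6824 -0.2585] [0.017 0.025 0.021 0.417 0.599 0.554 0.031] 93.46556743418444 27.85
```

Emit:
servo_tool([
  [[0,0,0],0.25],
  [[0,0,0],0.25],
  [[0,0,0],0.25],
  [[0,0,0],0],
])

```text
clock: 28.35
tool_pos: [0.4872, -0.0173, 0.1616]
eef_rot: [0.0, 0.714, 0.701, 0.001]
ft_force: [-3.1, 4.1, 11.6]
grip_width: 0.0114
finger_force: 61.6
```

```bash
python3 avg.py
```

```text
[ 1.2345  0.9034  0.3894 -2.9301  4.4932 11.6298 -0.3966] [0.04  0.029 0.022 0.318 0.421 0.253 0.031] 88.97573322384709 28.85
```

Emit:
servo_tool([
  [[0,0,0],0.12],
  [[0,0,0],0.1],
  [[0,0,0],0],
])

```text
clock: 29.22
tool_pos: [0.4872, -0.0173, 0.1615]
eef_rot: [0.0, 0.721, 0.692, 0.001]
ft_force: [-2.5, 4.2, 11.2]
grip_width: 0.0107
finger_force: 61.5
```

```bash
python3 avg.py
```

```text
[ 1.2626  0.8173  0.3683 -2.5673  5.0994 10.4447 -0.3683] [0.033 0.034 0.022 0.227 0.531 0.428 0.012] 87.65053402068395 29.725
```

Emit:
servo_tool([
  [[0,0,0],0.15],
  [[0,0,0],0.12],
  [[0,0,0],0],
])

```text
clock: 30.1
tool_pos: [0.4872, -0.0173, 0.1615]
eef_rot: [0.0, 0.731, 0.682, 0.001]
ft_force: [-2.3, 3.6, 8.3]
grip_width: 0.0111
finger_force: 61.3
```

```bash
python3 avg.py
```

```text
[ 1.2534  0.6757  0.4236 -1.9548  4.8603  8.903  -0.4248] [0.026 0.023 0.016 0.494 0.33  0.249 0.015] 86.03861931010638 30.6
```

The torque is 0.42 N m, so it's snug. Releasing straight and retreating upward.

Emit:
servo_tool([
  [[0,0,0],0],
  [[0,0,0],0],
  [[0,0,0],0],
  [[0,0,0],0],
  [[0,0,-0.4],0],
  [[0,0,-0.8],0],
  [[0,0,-1],0],
  [[0,0,-1],0],
  [[0,0,0],0],
], claw=0)

```text
clock: 31.72
tool_pos: [0.4879, -0.018, 0.2925]
eef_rot: [0.002, 0.732, 0.682, 0.002]
ft_force: [0.1, -0.4, -0.9]
grip_width: 0.0427
finger_force: 0.0
```

Emit:
servo_tool([
  [[0,-1,0],0],
  [[0,-1,0],0],
  [[0,-0.5,0],0],
  [[-0.5,0,0],0],
  [[-1,0,0],0],
  [[-1,0,0],0],
  [[-1,0,0],0],
  [[-1,0,0],0],
  [[-1,0,0],0],
  [[-1,0,0],0],
  [[0,0,0],0],
])

```text
clock: 33.1
tool_pos: [0.3679, -0.2726, 0.2887]
eef_rot: [-0.0, 0.733, 0.681, -0.0]
ft_force: [0.0, 0.1, -1.0]
grip_width: 0.0428
finger_force: 0.0
```

Run:
```python
from workcell import *;import cv2,numpy as np
s=snapshot("side");t=snapshot("top");r=read_state();print(r["tool_pos"],r["ft_force"])
cv2.imwrite("pics/f.png",np.hstack([cv2.resize(s[170:300,260:390],(400,400),interpolation=2),cv2.resize(t[180:290,290:400],(400,400),interpolation=2)]))
```

```text
[ 0.36861816 -0.27013973  0.28889462] [-0.54494128  0.88539117 -0.74808228]
```

View pics/f.png

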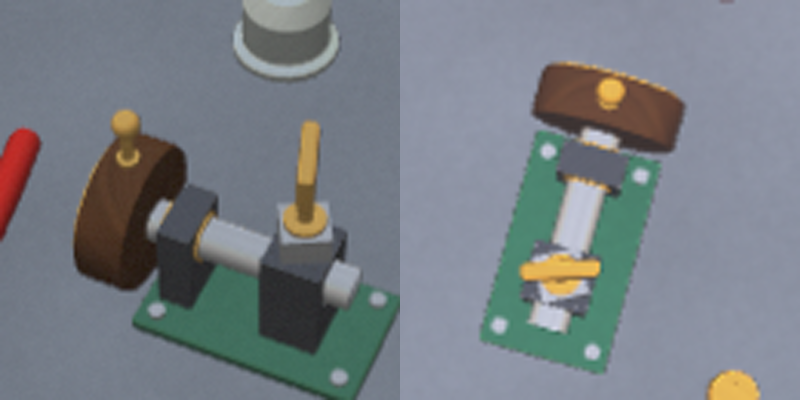

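The final crops show the ball upright at about (301,211) in the side view. The key stands in the screw with its flange on the head at about (359,241), and the arm is clear. Handing in.

```bash
python3 -c "
from workcell import *
print(sign_off())"
```

```text
the job is handed in; nothing more can be done
None
```

The job is handed in at about 33 s: the case is upright, the key is seated and standing in the screw after turning to about 0.42 N m, everything is let go, and nothing else was touched.

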